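# Slide the tall jar home into its storage bay

### The arm

A 6-joint arm with a two-finger parallel gripper is mounted at the origin on a cart in front of the work surface, level with it; the furniture and walls round the work are solid. World frame = base frame: x ahead of the robot, y to its left, z up, the work surface at z = 0. Lengths are in mm, angles in rad, forces in N, time in s.
With the tool pointing down it reaches from about 350 to 875 mm from the base axis. Payload 4.2 kg.
Tool frame: the origin (TCP) lies midway between the tips of the shut fingers; the grasp point (between the pads) lies 19 mm behind it; z points along the fingers, y is the line along which they close (so a half turn about z gives the same grasp; the last joint's range is limited). The gripper opens to 85 mm and grips with 20 to 120 N. Pads are 22 mm wide; open, the fingers measure 114 mm over their backs; the gripper's body (76 mm by 85 mm) begins 54 mm behind the grasp point. The pads swing forward as they close: fully open they stand 13 mm farther back than shut.
Start: joints at [1.376, 0.385, 0.008, 0, -1.194, -0.259], TCP at [273.956, 561.736, 231.312] pointing down, gripper open.
Joint ranges: [-3.14, 3.14], [-1.21, 2.06], [-1.07, 1.41], [-3.16, 2.05], [-2.99, -0.16], [-3.1, 3.1]. Speed limits (rad/s): [2.79, 2.79, 3.14, 3.14, 3.14, 3.14].

### API

Orientations are given as a unit quaternion [x, y, z, w].
In Python, from bench import arm gives the robot as it stands.
- The arm moves only by the tool send_rows, never from a script. Its argument "targets" is a list of rows, each an object of numbers: "gripper": the gripper command: -1 is fully open, 1 is shut, values between are in proportion; "x", "y", "z": the shift along the tool's x, y, z in cm; "ax", "ay", "az": the turn, a rotation vector about the tool's x, y, z in degrees. A call has 1 to 5 rows; each row shifts and turns the commanded pose from where the row before left it, along the tool's axes as they then stand; what a row does not reach is not made up. A row lasts 1/12 s, in which the tool goes at most 41.7 mm and 7.16 degrees, less where a joint would pass 70% of its speed; a pose out of reach is approached as far as the arm can. A call is refused whole if a number of a shift passes 4.17 or a number of a turn 7.16, either way. A call with a gripper value outside its range is refused whole. The fingers move at their own pace and stop on an object; the grip force is fixed at half the most. Time passes only in rows, so rows that do not move let the fingers close. It gives the time, the measured TCP pose, the force, the opening and the grip force at its end, in the units of the state.
- arm.read_state(): the state, without advancing time (a new reading comes with each control period).
- arm.get_image(name): name is "side" or "top"; returns (picture, depth): 384x512x3 uint8, red, green, blue; 384x512 float32, mm along the optical axis (not along the pixel's ray), 0 where there is no reading.
- arm.camera_model(name): a dict with "fx", "fy", "cx", "cy" (pixels), "distortion" ([k1, k2, p1, p2, k3] as OpenCV has them; the pictures are not rectified), "cam_to_world" (4x4, takes a point from camera to world coordinates). Camera axes: x right, y down, z forward; pixel columns grow to the right and rows downward; lengths in mm; the calibration is good to about 2 mm. A picture is of the moment at which its call begins. camera_model takes no time and is no camera call.
- arm.job_done(): hands the job in; it is judged then, once.
Trained networks look in the newest picture that a camera, given by its name, has taken for a name from the list of things; names that differ only in an ending like _2 or _b are one class to them, and where a whole thing is asked for, a point or a joint stands for the part that bears it (a point fixed in the world has none). Each returns a list of dicts, best first, with "score" (0 to 1); they miss things now and then, are a little off and sometimes report something else, mostly with a low value. They report only what shows in the picture. A call takes as long as a camera call.
- arm.boxes_of(camera, thing): "rect" ([left, top, width, height] in pixels, round what is visible of it).
The state is a dict: "clock": time; "joints": joint angles; "joint_vel": joint speeds; "joint_efforts": joint torques, N m; "position": TCP position; "ee_rot": TCP orientation; "contact_force": force on the tool from outside, world axes, zero at the start; "wrist_torque": the same for the moment, N m; "gripper_width": finger opening in mm; "grasp_force": force on a finger pad.
Only numpy, scipy, OpenCV 4.12 (cv2) and the standard library are available. Lean on these libraries where they do the work, as an engineer would, in place of code of your own. Each camera call takes 0.05 s, during which the arm holds its last target. There are 200 camera calls.

### The job

Put the tall glass jar away: keep it standing on the worktop and push it with the fingers, low down on its lower half, so that it slides into the wooden bay, past the two sprung balls. Lean on it gently until it bears firmly on the rubber stop at the back, then let go and leave it there. It must never be lifted, tipped or rammed, and the other things stay where they are.

Things in the scene. Friction and masses are not known exactly. Their poses are not given: they have to be found in the camera images.
- jar_mid (a point): The tall jar, loose: glass cylinder of dark dry goods, black screw lid, 74 mm wide, 165 mm high, 0.5 to 0.9 kg. Point on its axis, half-way up (82.5 mm); z is its axis. Slides at about 2 to 7 N. Tips if pushed above about 50 mm or if the gripper's body meets its upper part: lean the tool about 45 degrees, fingertips leading, and touch it 15 to 35 mm above the worktop.
- bay: The storage bay, fixed: pale wooden U of a back board (62 mm high, 156 mm wide) and two side walls (50 mm high), open in front, no floor. Origin on the worktop, on the axis of the jar when fully home; x points the way in, y left, z up. Walls: x = -49 to 44 mm, inner faces at y = +-60 mm. Inside them guide blocks 40 mm high, x = -1 to 45 mm, inner faces at y = +-42 mm.
- bay_balls (a point): Point midway between the bay's two white balls (25 mm in front of the bay's origin, 32 mm up; axes as the bay). Balls 24 mm wide on sideways springs (600 N/m), at rest centred 38 mm either side; the jar must push each 11 mm outward. Sliding it between them takes about 8 to 20 N in all; once past they hold it in, but do not reliably draw it fully home.
- stop: Rubber stop on the bay's back board, 60 mm wide, z = 5 to 55 mm; origin and axes as the bay, face at x = 37 mm, where the wall of the jar bears when home. The jar must press on it with at least 4 N for 0.2 s (with what friction takes up, 12 to 18 N at the fingers) and never with more than 25 N.
- bay_seat (a point): Where jar_mid lies when the jar is fully home: 82.5 mm above the bay's origin. Axes as the bay.
- wood_mill_mid (a point): Bystander: turned wooden pepper mill, 58 mm wide, 150 mm high, loose; the point is half-way up its axis. Leave alone.
- salt_mid (a point): Bystander: small clear shaker with a grey top, 44 mm wide, 90 mm high, loose; the point is half-way up. Leave alone.
- low_jar_mid (a point): Bystander: low wide jar with a pale grey lid, 73 mm wide, 70 mm high, loose; the point is half-way up. Leave alone.
- gourd_mid (a point): Bystander: small white dried gourd, 68 mm wide, 60 mm high, loose; the point is half-way up. Leave alone.

How it is judged:
By the outcome, as a careful person would: the job done as asked, in the order asked, and still so for the second after the job is handed in, with the robot touching nothing.
It also fails if it takes over 64 s, if anything falls off the work surface, if the arm or the gripper's body presses on something with over 40 N, if the wrist force passes 120 N, or if a joint passes its speed limit or range.

## Working session

There is one attempt and no reset: what is moved stays moved. The work goes in short steps, Python scripts to look and compute and a tool call to move; the robot and the scene stay as the last step left them, time stands still between calls to the robot, and variables do not carry over. Pictures are saved under pics/ and viewed, at most 10 in all, crops included, and the job is handed in when it is done.

Besides the shell and the picture viewer there is one more tool, called after "Emit:" as name(argument=value, ...), one argument or row to a line, values as JSON. send_rows: Moves the arm, as the interface text tells. Its arguments: {"type":"object","properties":{"targets":{"type":"array"}},"required":["targets"]}

```bash
mkdir -p pics
cat > h.py <<'E'
import numpy as np, cv2
from bench import arm
from scipy.spatial.transform import Rotation as R
def cam(n):
    m=arm.camera_model(n); K=np.array([[m['fx'],0,m['cx']],[0,m['fy'],m['cy']],[0,0,1.]])
    return K,np.array(m['distortion'],float),np.array(m['cam_to_world'])
def cloud(n,d):
    K,D,T=cam(n); h,w=d.shape
    u,v=np.meshgrid(np.arange(w),np.arange(h))
    p=cv2.undistortPoints(np.stack([u,v],-1).reshape(-1,1,2).astype(float),K,D).reshape(h,w,2)
    P=np.dstack([p*d[...,None],d]); W=P@T[:3,:3].T+T[:3,3]; W[d==0]=np.nan
    return W
E
python3 - <<'E'
from h import *
s=arm.read_state(); print(s['clock'],s['position'],s['ee_rot'])
ims=[]
for n in ['side','top']:
    im,d=arm.get_image(n); np.savez(f'{n}0.npz',im=im,d=d); W=cloud(n,d)
    ims.append(im); print(n,cam(n)[2].round(2).tolist())
    for t in ['jar_mid','bay','bay_balls','stop','wood_mill_mid','salt_mid','low_jar_mid','gourd_mid']:
        for b in arm.boxes_of(n,t)[:2]:
            l,tp,w,h=[int(x) for x in b['rect']]
            P=W[tp:tp+h,l:l+w].reshape(-1,3); P=P[P[:,2]>8]
            print(t,round(b['score'],2),[l,tp,w,h],np.nanpercentile(P,[5,50,95],axis=0).round().tolist() if len(P) else None)
cv2.imwrite('pics/a.png',cv2.resize(np.vstack(ims),None,fx=.78,fy=.78)[...,::-1])
E
```

```text
0.0 [273.71757112 561.21931829 230.21693143] [ 9.74342529e-01 -2.25067596e-01 -2.00903812e-04  1.08258228e-03]
side [[0.88, -0.26, 0.39, 181.75], [-0.47, -0.52, 0.71, -460.38], [0.02, -0.81, -0.58, 576.71], [0.0, 0.0, 0.0, 1.0]]
jar_mid 0.74 [160, 126, 32, 65] [[352.0, 342.0, 19.0], [380.0, 351.0, 104.0], [414.0, 384.0, 167.0]]
bay 0.73 [214, 164, 52, 51] [[438.0, 152.0, 12.0], [514.0, 207.0, 40.0], [580.0, 322.0, 63.0]]
bay_balls 0.93 [209, 159, 56, 56] [[439.0, 153.0, 12.0], [519.0, 212.0, 38.0], [585.0, 385.0, 63.0]]
salt_mid 0.88 [244, 228, 20, 38] [[413.0, -5.0, 17.0], [426.0, 2.0, 57.0], [444.0, 19.0, 89.0]]
low_jar_mid 0.72 [215, 139, 24, 27] [[523.0, 380.0, 17.0], [546.0, 394.0, 57.0], [577.0, 436.0, 72.0]]
low_jar_mid 0.7 [215, 163, 50, 52] [[440.0, 153.0, 12.0], [515.0, 207.0, 40.0], [580.0, 326.0, 63.0]]
gourd_mid 0.76 [256, 148, 21, 20] [[596.0, 273.0, 18.0], [644.0, 332.0, 38.0], [671.0, 360.0, 62.0]]
top [[-0.0, -1.0, 0.09, 388.47], [-1.0, 0.0, 0.0, 143.48], [-0.01, -0.09, -1.0, 1270.48], [0.0, 0.0, 0.0, 1.0]]
jar_mid 0.72 [152, 217, 39, 29] [[360.0, 343.0, 42.0], [388.0, 365.0, 163.0], [418.0, 402.0, 168.0]]
jar_mid 0.41 [188, 158, 65, 64] [[453.0, 164.0, 15.0], [538.0, 220.0, 48.0], [594.0, 316.0, 64.0]]
bay 0.62 [189, 158, 66, 62] [[453.0, 159.0, 14.0], [539.0, 216.0, 48.0], [595.0, 315.0, 64.0]]
bay_balls 0.7 [193, 159, 62, 63] [[453.0, 159.0, 15.0], [539.0, 216.0, 48.0], [592.0, 313.0, 64.0]]
wood_mill_mid 0.61 [333, 156, 25, 27] [[539.0, -121.0, 14.0], [557.0, -97.0, 123.0], [603.0, -82.0, 140.0]]
salt_mid 0.44 [296, 212, 14, 15] [[413.0, 1.0, 37.0], [428.0, 18.0, 83.0], [445.0, 32.0, 91.0]]
low_jar_mid 0.95 [151, 163, 26, 23] [[527.0, 382.0, 36.0], [554.0, 409.0, 69.0], [583.0, 441.0, 73.0]]
gourd_mid 0.66 [176, 132, 22, 22] [[626.0, 322.0, 27.0], [650.0, 346.0, 40.0], [678.0, 373.0, 47.0]]
```

View pics/a.png

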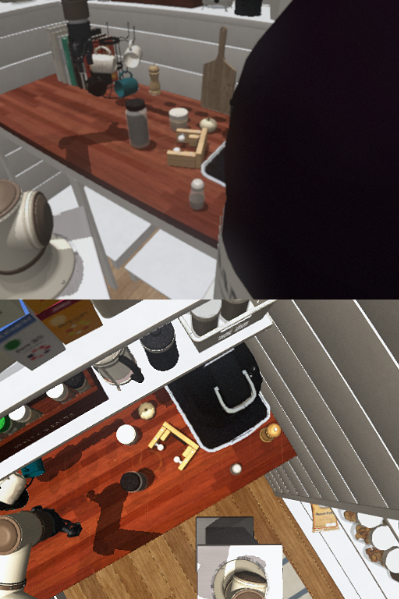

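Run:
```python
from h import *
for n,(l,t) in {'top':(140,120),'side':(150,110)}.items():
    z=np.load(n+'0.npz'); im,d=z['im'],z['d']; W=cloud(n,d)
    c=cv2.resize(im[t:t+130,l:l+130],None,fx=4.4,fy=4.4,interpolation=cv2.INTER_CUBIC)
    globals()['c_'+n]=c
    M=(abs(W[...,0]-520)<110)&(abs(W[...,1]-230)<110)
    P=W[M]; print(n,cam(n)[0][0,0],'n',len(P),'hist',np.histogram(P[:,2],[-5,5,15,25,35,38,41,44,47,50,53,56,59,62,65,68])[0])
    B=P[(P[:,2]>57)&(P[:,2]<68)]
    r=cv2.minAreaRect(B[:,:2].astype(np.float32)); print('board',len(B),r,cv2.boxPoints(r).round().tolist(),np.median(B[:,2]))
    B=P[(P[:,2]>44)&(P[:,2]<54)]; print('walls',B.round()[::max(1,len(B)//25)].tolist())
    J=W[(abs(W[...,0]-385)<60)&(abs(W[...,1]-370)<60)]
    T=J[J[:,2]>158]; r=cv2.minEnclosingCircle(T[:,:2].astype(np.float32)); print('lid',len(T),r,np.median(T[:,2]))
    S=J[(J[:,2]>15)&(J[:,2]<125)]
    from scipy.optimize import least_squares
    s=least_squares(lambda q:np.hypot(S[:,0]-q[0],S[:,1]-q[1])-37,r[0],loss='soft_l1',f_scale=2); print('body',len(S),s.x)
cv2.imwrite('pics/b.png',cv2.resize(np.hstack([c_top,c_side]),(800,400))[...,::-1])
```

```text
top 429.82273298718815 n 9465 hist [3357  466  294   89   67  137  112   75  167  184   67   54  140  129
   42]
board 350 ((582.77197265625, 188.58811950683594), (155.03109741210938, 113.43993377685547), 46.496192932128906) [[488.0, 171.0], [571.0, 93.0], [677.0, 206.0], [595.0, 284.0]] 61.92863376016339
walls [[619.0, 152.0, 53.0], [583.0, 291.0, 49.0], [576.0, 281.0, 51.0], [571.0, 279.0, 48.0], [565.0, 247.0, 46.0], [560.0, 279.0, 44.0], [553.0, 296.0, 51.0], [547.0, 313.0, 52.0], [542.0, 315.0, 53.0], [536.0, 324.0, 51.0], [534.0, 305.0, 44.0], [528.0, 319.0, 48.0], [522.0, 319.0, 46.0], [516.0, 321.0, 49.0], [508.0, 290.0, 44.0], [501.0, 158.0, 50.0], [492.0, 175.0, 52.0], [484.0, 190.0, 51.0], [478.0, 187.0, 49.0], [473.0, 184.0, 51.0], [467.0, 187.0, 49.0], [461.0, 190.0, 50.0], [456.0, 193.0, 47.0], [447.0, 212.0, 54.0], [439.0, 224.0, 48.0], [433.0, 218.0, 47.0]]
lid 504 ((388.204833984375, 379.1487121582031), 33.002471923828125) 165.01498861691982
body 161 [388.40094657 378.6527808 ]
side 357.917481041784 n 7299 hist [1920  515  466  258   90  143  118   78  161  188   33 
[... 216 characters left out ...]
alls [[518.0, 336.0, 49.0], [535.0, 320.0, 50.0], [525.0, 317.0, 52.0], [567.0, 296.0, 52.0], [532.0, 312.0, 49.0], [573.0, 289.0, 50.0], [538.0, 306.0, 48.0], [578.0, 281.0, 50.0], [564.0, 285.0, 49.0], [574.0, 280.0, 45.0], [556.0, 204.0, 47.0], [438.0, 223.0, 51.0], [456.0, 209.0, 51.0], [455.0, 207.0, 50.0], [434.0, 214.0, 49.0], [470.0, 192.0, 52.0], [429.0, 216.0, 46.0], [464.0, 190.0, 52.0], [502.0, 172.0, 51.0], [457.0, 194.0, 48.0], [493.0, 171.0, 52.0], [460.0, 187.0, 49.0], [496.0, 167.0, 50.0], [487.0, 170.0, 49.0], [482.0, 172.0, 45.0], [494.0, 163.0, 44.0]]
lid 277 ((386.0411071777344, 377.9097595214844), 33.1524658203125) 166.17829168892507
body 972 [387.46043065 379.15318103]
```

View pics/b.png

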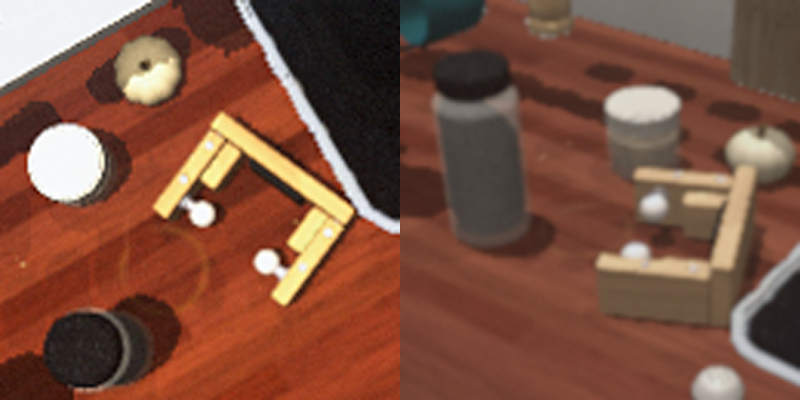

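```bash
cat >> h.py <<'E'
def sdf(p,th):
    bx=[((44,44+th),(-78,78),(0,62)),((-49,44),(60,78),(0,50)),((-49,44),(-78,-60),(0,50)),((-1,45),(42,60),(0,40)),((-1,45),(-60,-42),(0,40)),((37,44),(-30,30),(5,55))]
    o=[]
    for b in bx:
        b=np.array(b,float); q=abs(p-b.mean(1))-(b[:,1]-b[:,0])/2
        o.append(np.linalg.norm(np.maximum(q,0),axis=1)+np.minimum(q.max(1),0))
    return np.min(o,0)
E
python3 - <<'E'
from h import *
from scipy.optimize import least_squares
for ns in (['top'],['side'],['top','side']):
    Q=[]
    for n in ns:
        z=np.load(n+'0.npz'); W=cloud(n,z['d']); Q.append(W[(W[...,2]>10)&(W[...,2]<66)&(np.hypot(W[...,0]-525,W[...,1]-235)<105)])
    P=np.vstack(Q)
    def f(v):
        q=P-[v[0],v[1],0]; c,s=np.cos(v[2]),np.sin(v[2])
        return sdf(np.c_[q[:,0]*c+q[:,1]*s,-q[:,0]*s+q[:,1]*c,q[:,2]],v[3])
    r=least_squares(f,[508,248,-.632,18],loss='soft_l1',f_scale=2,x_scale=[1,1,.01,1])
    print(ns,r.x.round(3),np.median(abs(r.fun)))
v=r.x; c,s=np.cos(v[2]),np.sin(v[2]); q=np.array([388-v[0],379-v[1]]); print('jar in bay',q[0]*c+q[1]*s,-q[0]*s+q[1]*c)
E
```

```text
['top'] [509.081 248.955  -0.658  62.779] 1.8675590162122262
['side'] [497.844 259.193  -0.643  76.018] 1.2783985224856451
['top', 'side'] [507.038 252.086  -0.643  65.522] 1.5739874310032889
jar in bay -171.3627072987149 30.20036001670296
```

Run:
```python
from h import *
from scipy.optimize import least_squares
for th in (12,18):
  for ns in (['top'],['side'],['top','side']):
    Q=[]
    for n in ns:
        z=np.load(n+'0.npz'); W=cloud(n,z['d']); Q.append(W[(W[...,2]>10)&(W[...,2]<66)&(np.hypot(W[...,0]-525,W[...,1]-235)<130)])
    P=np.vstack(Q); q=P-[508,248,0]; c,s=.807,-.59; bx,by=q[:,0]*c+q[:,1]*s,-q[:,0]*s+q[:,1]*c
    P=P[(bx>-60)&(bx<70)&(abs(by)<90)]
    def f(v):
        q=P-[v[0],v[1],0]; c,s=np.cos(v[2]),np.sin(v[2])
        return sdf(np.c_[q[:,0]*c+q[:,1]*s,-q[:,0]*s+q[:,1]*c,q[:,2]],th)
    r=least_squares(f,[508,248,-.632],loss='soft_l1',f_scale=2,x_scale=[1,1,.01])
    v=r.x; c,s=np.cos(v[2]),np.sin(v[2]); q=np.array([388-v[0],379-v[1]])
    print(th,ns,v.round(3),r.cost,'jar in bay',q[0]*c+q[1]*s,-q[0]*s+q[1]*c)
```

```text
12 ['top'] [511.585 246.529  -0.636] 5822.463319988901 jar in bay -178.11047122837437 33.144277119641686
12 ['side'] [514.557 246.456  -0.632] 5204.028438030352 jar in bay -180.41562688158947 32.17095173126491
12 ['top', 'side'] [513.51  246.892  -0.631] 11309.04532770589 jar in bay -179.291964877365 32.552903784190164
18 ['top'] [509.48  248.019  -0.633] 5503.734496149527 jar in bay -175.444268172266 33.657036233429835
18 ['side'] [510.659 249.363  -0.633] 4510.603703922117 jar in bay -175.58748336242124 31.93923812841423
18 ['top', 'side'] [510.451 249.194  -0.632] 10153.03745641073 jar in bay -175.47974523153152 32.412596729652236
```

Emit:
send_rows(
  targets=[
    {"gripper": 0.48, "x": 0, "y": 0, "z": 0, "ax": 0, "ay": 0, "az": 6},
    {"gripper": 0.48, "x": 0, "y": 0, "z": 0, "ax": 0, "ay": 0, "az": 6},
    {"gripper": 0.48, "x": 0, "y": 0, "z": 0, "ax": 0, "ay": 0, "az": 6},
    {"gripper": 0.48, "x": 0, "y": 0, "z": 0, "ax": 0, "ay": 0, "az": 6},
    {"gripper": 0.48, "x": 0, "y": 0, "z": 0, "ax": 0, "ay": 0, "az": 6},
  ],
)

```text
clock: 1.32
position: [274.0, 561.7, 231.3]
ee_rot: [0.882, -0.472, 0.0, 0.0]
contact_force: [0.2, 0.3, -0.4]
gripper_width: 25.5
grasp_force: 0.0
```

Emit:
send_rows(
  targets=[
    {"gripper": 0.48, "x": 0, "y": 0, "z": 0, "ax": 0, "ay": 6.5, "az": 0},
    {"gripper": 0.48, "x": 0, "y": 0, "z": 0, "ax": 0, "ay": 6.5, "az": 0},
    {"gripper": 0.48, "x": 0, "y": 0, "z": 0, "ax": 0, "ay": 6.5, "az": 0},
    {"gripper": 0.48, "x": 0, "y": 0, "z": 0, "ax": 0, "ay": 6.5, "az": 0},
    {"gripper": 0.48, "x": 0, "y": 0, "z": 0, "ax": 0, "ay": 6.5, "az": 0},
  ],
)

```text
clock: 1.73
position: [273.9, 562.3, 232.3]
ee_rot: [0.847, -0.45, 0.249, 0.131]
contact_force: [0.4, 0.5, 0.2]
gripper_width: 22.2
grasp_force: 0.0
```

```bash
cat >> h.py <<'E'
BO=np.array([510.3,248.8]); BY=-0.632
def to(bx,by,z,dyaw,tilt):
    """delta to TCP target given in bay frame; dyaw deg relative to bay x; tilt deg"""
    s=arm.read_state(); Rc=R.from_quat(s['ee_rot']); p=np.array(s['position'])
    c,sn=np.cos(BY),np.sin(BY); t=np.array([BO[0]+bx*c-by*sn,BO[1]+bx*sn+by*c,z])
    a=BY+np.radians(dyaw); d=np.array([np.cos(a),np.sin(a),0]); k=np.array([0,0,1.]); th=np.radians(tilt)
    zt=np.sin(th)*d-np.cos(th)*k; xt=np.cos(th)*d+np.sin(th)*k
    Rt=R.from_matrix(np.c_[xt,np.cross(zt,xt),zt])
    q=p[:2]-BO
    print('t',round(s['clock'],2),'bay',(q[0]*c+q[1]*sn).round(1),(-q[0]*sn+q[1]*c).round(1),'z',p[2].round(1),'w',s['gripper_width'],'F',np.round(s['contact_force'],1),'j',np.round(s['joints'],2))
    print(' rotvec tool',(Rc.inv()*Rt).as_rotvec(degrees=True).round(2),' shift cm in current axes',(Rc.inv().apply(t-p)/10).round(2),' in target axes',(Rt.inv().apply(t-p)/10).round(2))
E
python3 -c "
from h import *
to(-260,63,230,-20,45)
to(-260,63,18,-20,45)"
```

```text
t 1.73 bay -376.0 113.3 z 232.3 w 22.249898474983645 F [0.4 0.5 0.2] j [ 1.52  0.57  0.08  0.33 -1.56 -1.02]
 rotvec tool [-0.24 12.26  0.12]  shift cm in current axes [10.49  0.81  7.02]  in target axes [8.76 0.76 9.09]
t 1.73 bay -376.0 113.3 z 232.3 w 22.249898474983645 F [0.4 0.5 0.2] j [ 1.52  0.57  0.08  0.33 -1.56 -1.02]
 rotvec tool [-0.24 12.26  0.12]  shift cm in current axes [-0.98  0.86 24.85]  in target axes [-6.23  0.76 24.08]
```

Emit:
send_rows(
  targets=[
    {"gripper": 0.48, "x": 0, "y": 0, "z": 0, "ax": 0, "ay": 6.2, "az": 0},
    {"gripper": 0.48, "x": 0, "y": 0, "z": 0, "ax": 0, "ay": 6.2, "az": 0},
    {"gripper": 0.48, "x": -0.8, "y": 0.1, "z": 3.0, "ax": 0, "ay": 0, "az": 0},
    {"gripper": 0.48, "x": -0.8, "y": 0.1, "z": 3.0, "ax": 0, "ay": 0, "az": 0},
    {"gripper": 0.48, "x": -0.8, "y": 0.1, "z": 3.0, "ax": 0, "ay": 0, "az": 0},
  ],
)

```text
clock: 2.15
position: [297.2, 521.6, 148.9]
ee_rot: [0.816, -0.433, 0.337, 0.179]
contact_force: [0.0, -0.1, -0.5]
gripper_width: 22.1
grasp_force: 0.0
```

Emit:
send_rows(
  targets=[
    {"gripper": 0.48, "x": -0.8, "y": 0.1, "z": 3.0, "ax": 0, "ay": 0, "az": 0},
    {"gripper": 0.48, "x": -0.8, "y": 0.1, "z": 3.0, "ax": 0, "ay": 0, "az": 0},
    {"gripper": 0.48, "x": -0.8, "y": 0.1, "z": 3.0, "ax": 0, "ay": 0, "az": 0},
    {"gripper": 0.48, "x": 0, "y": 0, "z": 0, "ax": 0, "ay": 0, "az": 0},
  ],
)

```text
clock: 2.48
position: [321.2, 475.4, 65.6]
ee_rot: [0.815, -0.433, 0.338, 0.185]
contact_force: [0.1, -1.1, -0.2]
gripper_width: 22.0
grasp_force: 0.0
```

Run:
```python
from h import *
to(-260,63,18,-20,45)
ims=[]
for n,(l,t) in {'top':(110,140),'side':(110,90)}.items():
    im,d=arm.get_image(n); ims.append(cv2.resize(im[t:t+150,l:l+150],(400,400),interpolation=cv2.INTER_CUBIC))
cv2.imwrite('pics/c.png',np.hstack(ims)[...,::-1])
```

```text
t 2.48 bay -286.5 71.1 z 65.6 w 22.01083486341311 F [ 0.1 -1.1 -0.2] j [ 1.47  0.72 -0.26  0.48 -1.29 -1.19]
 rotvec tool [ 0.37 -0.35  0.33]  shift cm in current axes [-1.44 -0.18  5.31]  in target axes [-1.41 -0.14  5.32]
```

View pics/c.png

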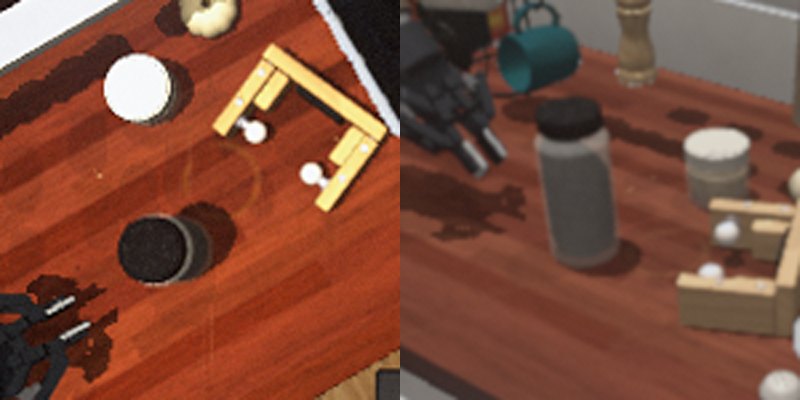

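Emit:
send_rows(
  targets=[
    {"gripper": 0.48, "x": -0.5, "y": -0.05, "z": 1.8, "ax": 0, "ay": 0, "az": 0},
    {"gripper": 0.48, "x": -0.5, "y": -0.05, "z": 1.8, "ax": 0, "ay": 0, "az": 0},
    {"gripper": 0.48, "x": -0.4, "y": -0.05, "z": 1.7, "ax": 0, "ay": 0, "az": 0},
    {"gripper": 0.48, "x": 0.6, "y": 0, "z": 0.6, "ax": 0, "ay": 0, "az": 0},
    {"gripper": 0.48, "x": 0.6, "y": 0, "z": 0.6, "ax": 0, "ay": 0, "az": 0},
  ],
)

```text
clock: 3.0
position: [347.4, 446.6, 23.5]
ee_rot: [0.816, -0.434, 0.337, 0.178]
contact_force: [0.2, 0.3, 0.4]
gripper_width: 22.0
grasp_force: 0.0
```

```bash
python3 -c "
from h import *
to(-222,49.5,18,-20,45)"
```

```text
t 3.0 bay -248.2 63.4 z 23.5 w 22.026716226956665 F [0.2 0.3 0.4] j [ 1.42  0.75 -0.36  0.55 -1.16 -1.24]
 rotvec tool [-0.28  0.17  0.13]  shift cm in current axes [1.7  0.42 2.46]  in target axes [1.69 0.41 2.47]
```

Emit:
send_rows(
  targets=[
    {"gripper": 0.48, "x": 0.4, "y": 0.2, "z": 0.8, "ax": 0, "ay": 0, "az": 0},
    {"gripper": 0.48, "x": 0.6, "y": 0.2, "z": 0.8, "ax": 0, "ay": 0, "az": 0},
    {"gripper": 0.48, "x": 0.5, "y": 0, "z": 0.6, "ax": 0, "ay": 0, "az": 0},
    {"gripper": 0.48, "x": 0.25, "y": 0, "z": 0.25, "ax": 0, "ay": 0, "az": 0},
    {"gripper": 0.48, "x": 0.25, "y": 0, "z": 0.25, "ax": 0, "ay": 0, "az": 0},
  ],
)

```text
clock: 3.42
position: [362.8, 415.2, 18.0]
ee_rot: [0.816, -0.434, 0.337, 0.179]
contact_force: [-0.6, 0.5, -0.0]
gripper_width: 21.9
grasp_force: 0.0
```

Emit:
send_rows(
  targets=[
    {"gripper": 0.48, "x": 0.25, "y": 0, "z": 0.25, "ax": 0, "ay": 0, "az": 0},
    {"gripper": 0.48, "x": 0.25, "y": 0, "z": 0.25, "ax": 0, "ay": 0, "az": 0},
    {"gripper": 0.48, "x": 0.25, "y": 0, "z": 0.25, "ax": 0, "ay": 0, "az": 0},
    {"gripper": 0.48, "x": 0.25, "y": 0, "z": 0.25, "ax": 0, "ay": 0, "az": 0},
  ],
)

```text
clock: 3.75
position: [370.4, 406.7, 17.8]
ee_rot: [0.817, -0.434, 0.336, 0.176]
contact_force: [-2.2, 5.2, 1.3]
gripper_width: 22.3
grasp_force: 2.5
```

```bash
cat >> h.py <<'E'
def jar(n='top'):
    from scipy.optimize import least_squares
    im,d=arm.get_image(n); W=cloud(n,d); z=W[...,2]
    bx=arm.boxes_of(n,'jar_mid'); l,t,w,h=[int(v) for v in bx[0]['rect']]
    S=W[t:t+h,l:l+w].reshape(-1,3); S=S[(S[:,2]>160)&(S[:,2]<172)]
    out=[]
    if len(S)>100:
        m,r=cv2.minEnclosingCircle(S[:,:2].astype(np.float32)); out.append((m,r,np.median(S[:,2])))
        q=np.array(m)-BO; c,s=np.cos(BY),np.sin(BY); out.append(('bay',round(q[0]*c+q[1]*s,1),round(-q[0]*s+q[1]*c,1)))
    print(n,bx[0]['score'],len(S),out); return im
E
python3 -c "
from h import *
to(-213,46.3,18,-20,45); jar(); jar('side')"
```

```text
t 3.75 bay -206.2 44.8 z 17.8 w 22.345289803345533 F [-2.2  5.2  1.3] j [ 1.37  0.72 -0.46  0.61 -1.08 -1.26]
 rotvec tool [-0.43  0.35  0.14]  shift cm in current axes [-0.48  0.09 -0.51]  in target axes [-0.47  0.09 -0.51]
top 0.94 478 [((393.6978759765625, 371.3822326660156), 32.740169525146484, np.float64(165.14044297142186)), ('bay', np.float64(-166.5), np.float64(30.0))]
side 0.83 271 [((392.8484191894531, 370.7068786621094), 34.51008224487305, np.float64(166.26767940550064)), ('bay', np.float64(-166.8), np.float64(29.0))]
```

Emit:
send_rows(
  targets=[
    {"gripper": 0.48, "x": 0.35, "y": 0, "z": 0.35, "ax": 0, "ay": 0, "az": 0},
    {"gripper": 0.48, "x": 0.35, "y": 0, "z": 0.35, "ax": 0, "ay": 0, "az": 0},
    {"gripper": 0.48, "x": 0.35, "y": 0, "z": 0.35, "ax": 0, "ay": 0, "az": 0},
    {"gripper": 0.48, "x": 0.35, "y": 0, "z": 0.35, "ax": 0, "ay": 0, "az": 0},
    {"gripper": 0.48, "x": 0.35, "y": 0, "z": 0.35, "ax": 0, "ay": 0, "az": 0},
  ],
)

```text
clock: 4.37
position: [384.2, 384.9, 17.7]
ee_rot: [0.817, -0.434, 0.337, 0.178]
contact_force: [-3.3, 4.0, 2.4]
gripper_width: 22.0
grasp_force: 3.0
```

Emit:
send_rows(
  targets=[
    {"gripper": 0.48, "x": 0.35, "y": 0, "z": 0.35, "ax": 0, "ay": 0, "az": 0},
    {"gripper": 0.48, "x": 0.35, "y": 0, "z": 0.35, "ax": 0, "ay": 0, "az": 0},
    {"gripper": 0.48, "x": 0.35, "y": 0, "z": 0.35, "ax": 0, "ay": 0, "az": 0},
    {"gripper": 0.48, "x": 0.35, "y": 0, "z": 0.35, "ax": 0, "ay": 0, "az": 0},
    {"gripper": 0.48, "x": 0.35, "y": 0, "z": 0.35, "ax": 0, "ay": 0, "az": 0},
  ],
)

```text
clock: 4.78
position: [398.1, 364.3, 17.6]
ee_rot: [0.817, -0.434, 0.337, 0.178]
contact_force: [-3.6, 4.8, 2.8]
gripper_width: 22.4
grasp_force: 3.0
```

```bash
python3 -c "
from h import *
to(-213,46.3,18,-20,45); jar(); jar('side')"
```

```text
t 4.78 bay -158.8 26.9 z 17.6 w 22.430856220838848 F [-3.6  4.8  2.8] j [ 1.3   0.69 -0.55  0.69 -1.02 -1.28]
 rotvec tool [-0.32  0.2   0.16]  shift cm in current axes [-4.06 -0.   -4.08]  in target axes [-4.04  0.03 -4.1 ]
top 0.64 455 [((419.5584716796875, 328.5574951171875), 32.649845123291016, np.float64(165.0297521022096)), ('bay', np.float64(-120.3), np.float64(10.7))]
side 0.7 258 [((419.70367431640625, 325.1055908203125), 33.70998764038086, np.float64(165.93067040388053)), ('bay', np.float64(-118.2), np.float64(8.0))]
```

Emit:
send_rows(
  targets=[
    {"gripper": 0.48, "x": 0.35, "y": 0, "z": 0.35, "ax": 0, "ay": 0, "az": 0},
    {"gripper": 0.48, "x": 0.35, "y": 0, "z": 0.35, "ax": 0, "ay": 0, "az": 0},
    {"gripper": 0.48, "x": 0.35, "y": 0, "z": 0.35, "ax": 0, "ay": 0, "az": 0},
    {"gripper": 0.48, "x": 0.35, "y": 0, "z": 0.35, "ax": 0, "ay": 0, "az": 0},
    {"gripper": 0.48, "x": 0.3, "y": 0, "z": 0.3, "ax": 0, "ay": 0, "az": 0},
  ],
)

```text
clock: 5.4
position: [411.5, 344.1, 17.5]
ee_rot: [0.817, -0.434, 0.337, 0.178]
contact_force: [-3.9, 5.0, 3.4]
gripper_width: 22.1
grasp_force: 3.3
```

Emit:
send_rows(
  targets=[
    {"gripper": 0.48, "x": 0, "y": 0, "z": 0, "ax": 0, "ay": 0, "az": 0},
  ],
)

```text
clock: 5.48
position: [411.6, 343.1, 17.5]
ee_rot: [0.816, -0.434, 0.337, 0.179]
contact_force: [0.1, 4.0, 2.1]
gripper_width: 22.4
grasp_force: 1.6
```

```bash
python3 -c "
from h import *
to(-145,0,18,0,45); jar(); jar('side')"
```

```text
t 5.48 bay -135.3 17.8 z 17.5 w 22.40958018812508 F [0.1 4.  2.1] j [ 1.26  0.68 -0.59  0.73 -0.99 -1.29]
 rotvec tool [ 13.93   0.11 -14.01]  shift cm in current axes [-0.19  2.   -0.25]  in target axes [-0.65  1.78 -0.72]
top 0.87 466 [((433.2477111816406, 306.79595947265625), 32.3010368347168, np.float64(165.0777853574266)), ('bay', np.float64(-96.4), np.float64(1.3))]
side 0.75 272 [((431.9964294433594, 307.03094482421875), 33.08258056640625, np.float64(165.79377397987705)), ('bay', np.float64(-97.6), np.float64(0.7))]
```

Emit:
send_rows(
  targets=[
    {"gripper": 0.48, "x": -0.6, "y": 0, "z": -0.6, "ax": 0, "ay": 0, "az": 0},
    {"gripper": 0.48, "x": -0.6, "y": 0, "z": -0.6, "ax": 0, "ay": 0, "az": 0},
    {"gripper": 0.48, "x": 0, "y": 0, "z": 0, "ax": 4.7, "ay": 0, "az": -4.7},
    {"gripper": 0.48, "x": 0, "y": 0, "z": 0, "ax": 4.6, "ay": 0, "az": -4.7},
    {"gripper": 0.48, "x": 0, "y": 0, "z": 0, "ax": 4.6, "ay": 0, "az": -4.6},
  ],
)

```text
clock: 6.1
position: [400.6, 357.5, 16.5]
ee_rot: [0.879, -0.285, 0.363, 0.119]
contact_force: [1.5, 0.0, 1.3]
gripper_width: 22.1
grasp_force: 0.0
```

Emit:
send_rows(
  targets=[
    {"gripper": 0.48, "x": 0, "y": 0.8, "z": 0, "ax": 0, "ay": 0, "az": 0},
    {"gripper": 0.48, "x": 0, "y": 0.8, "z": 0, "ax": 0, "ay": 0, "az": 0},
    {"gripper": 0.48, "x": 0, "y": 0.7, "z": 0, "ax": 0, "ay": 0, "az": 0},
    {"gripper": 0.48, "x": 0, "y": 0, "z": 0, "ax": 0, "ay": 0, "az": 0},
  ],
)

```text
clock: 6.43
position: [387.9, 337.5, 17.4]
ee_rot: [0.878, -0.289, 0.363, 0.12]
contact_force: [-0.8, -0.3, -0.1]
gripper_width: 22.3
grasp_force: 0.0
```

```bash
python3 -c "
from h import *
to(-142,0,18,0,45); jar(); jar('side')"
```

```text
t 6.43 bay -151.1 -0.7 z 17.4 w 22.341652522249703 F [-0.8 -0.3 -0.1] j [ 1.26  0.59 -0.87  1.14 -0.83 -1.42]
 rotvec tool [ 0.19  0.08 -0.11]  shift cm in current axes [ 0.69 -0.08  0.6 ]  in target axes [ 0.69 -0.07  0.6 ]
top 0.79 470 [((433.3983459472656, 306.37542724609375), 32.423988342285156, np.float64(164.84524487986664)), ('bay', np.float64(-96.1), np.float64(1.0))]
side 0.84 284 [((433.4245910644531, 306.7751159667969), 33.237667083740234, np.float64(165.78772617337737)), ('bay', np.float64(-96.3), np.float64(1.4))]
```

Emit:
send_rows(
  targets=[
    {"gripper": 0.48, "x": 0.35, "y": -0.07, "z": 0.35, "ax": 0, "ay": 0, "az": 0},
    {"gripper": 0.48, "x": 0.3, "y": 0, "z": 0.3, "ax": 0, "ay": 0, "az": 0},
    {"gripper": 0.48, "x": 0.25, "y": 0, "z": 0.25, "ax": 0, "ay": 0, "az": 0},
    {"gripper": 0.48, "x": 0.3, "y": 0, "z": 0.3, "ax": 0, "ay": 0, "az": 0},
    {"gripper": 0.48, "x": 0.35, "y": 0, "z": 0.35, "ax": 0, "ay": 0, "az": 0},
  ],
)

```text
clock: 7.05
position: [406.6, 327.7, 17.2]
ee_rot: [0.879, -0.287, 0.362, 0.117]
contact_force: [-3.7, 3.9, 0.6]
gripper_width: 22.4
grasp_force: 2.5
```

Emit:
send_rows(
  targets=[
    {"gripper": 0.48, "x": 0.35, "y": 0, "z": 0.35, "ax": 0, "ay": 0, "az": 0},
    {"gripper": 0.48, "x": 0.35, "y": 0, "z": 0.35, "ax": 0, "ay": 0, "az": 0},
    {"gripper": 0.48, "x": 0.35, "y": 0, "z": 0.35, "ax": 0, "ay": 0, "az": 0},
    {"gripper": 0.48, "x": 0.35, "y": 0, "z": 0.35, "ax": 0, "ay": 0, "az": 0},
    {"gripper": 0.48, "x": 0.3, "y": 0, "z": 0.3, "ax": 0, "ay": 0, "az": 0},
  ],
)

```text
clock: 7.47
position: [426.0, 312.8, 17.2]
ee_rot: [0.879, -0.287, 0.362, 0.118]
contact_force: [-4.6, 2.8, 0.6]
gripper_width: 22.1
grasp_force: 2.5
```

```bash
python3 -c "
from h import *
to(-45,0,18,0,45); im=jar(); im2=jar('side')
cv2.imwrite('pics/d.png',np.hstack([cv2.resize(im[140:260,140:260],(400,400)),cv2.resize(im2[100:240,130:270],(400,400))])[...,::-1])"
```

```text
t 7.47 bay -105.8 1.8 z 17.2 w 22.14032768938234 F [-4.6  2.8  0.6] j [ 1.13  0.58 -0.89  1.29 -0.8  -1.44]
 rotvec tool [-0.07  0.23 -0.01]  shift cm in current axes [4.38 0.19 4.23]  in target axes [4.36 0.18 4.24]Traceback (most recent call last):
  File "<string>", line 3, in <module>
    to(-45,0,18,0,45); im=jar(); im2=jar('side')
                          ~~~^^
  File "h.py", line 34, in jar
    bx=arm.boxes_of(n,'jar_mid'); l,t,w,h=[int(v) for v in bx[0]['rect']]
                                                           ~~^^^
IndexError: list index out of range
```

```bash
cat >> h.py <<'E'
def jar2(n,bx):
    im,d=arm.get_image(n); W=cloud(n,d); c,s=np.cos(BY),np.sin(BY); m0=BO+np.array([c,s])*bx
    S=W[(W[...,2]>160)&(W[...,2]<171)&(np.hypot(W[...,0]-m0[0],W[...,1]-m0[1])<45)]
    m,r=cv2.minEnclosingCircle(S[:,:2].astype(np.float32)); q=np.array(m)-BO
    print(n,len(S),round(r,1),'jar bay',round(q[0]*c+q[1]*s,1),round(-q[0]*s+q[1]*c,1),'lid z',np.median(S[:,2]).round(1)); return im
E
python3 -c "
from h import *
im=jar2('top',-63); im2=jar2('side',-63)
cv2.imwrite('pics/d.png',np.hstack([cv2.resize(im[140:260,140:260],(400,400)),cv2.resize(im2[100:240,130:270],(400,400))])[...,::-1])"
```

```text
top 486 32.3 jar bay -64.2 -1.6 lid z 164.9
side 290 34.4 jar bay -63.0 -0.1 lid z 165.7
```

View pics/d.png

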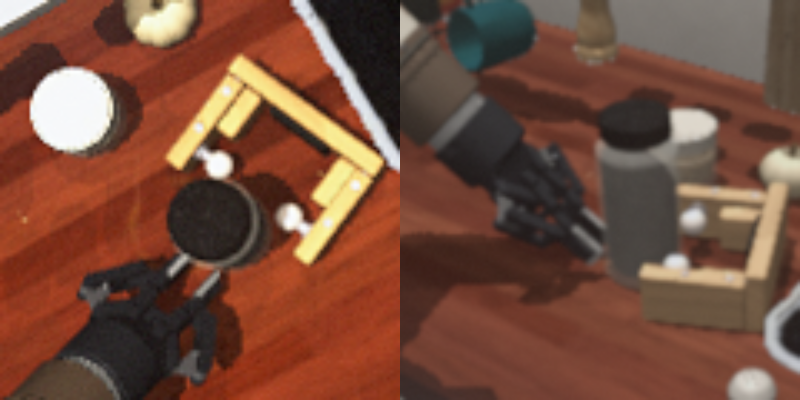

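Emit:
send_rows(
  targets=[
    {"gripper": 0.48, "x": 0.2, "y": 0.1, "z": 0.2, "ax": 0, "ay": 0, "az": 0},
    {"gripper": 0.48, "x": 0.2, "y": 0, "z": 0.2, "ax": 0, "ay": 0, "az": 0},
    {"gripper": 0.48, "x": 0.2, "y": 0, "z": 0.2, "ax": 0, "ay": 0, "az": 0},
    {"gripper": 0.48, "x": 0.2, "y": 0, "z": 0.2, "ax": 0, "ay": 0, "az": 0},
    {"gripper": 0.48, "x": 0.2, "y": 0, "z": 0.2, "ax": 0, "ay": 0, "az": 0},
  ],
)

```text
clock: 8.08
position: [436.2, 304.6, 17.2]
ee_rot: [0.879, -0.286, 0.362, 0.117]
contact_force: [-9.0, 6.9, 3.5]
gripper_width: 21.9
grasp_force: 5.2
```

Emit:
send_rows(
  targets=[
    {"gripper": 0.48, "x": 0.2, "y": 0, "z": 0.2, "ax": 0, "ay": 0, "az": 0},
    {"gripper": 0.48, "x": 0.2, "y": 0, "z": 0.2, "ax": 0, "ay": 0, "az": 0},
    {"gripper": 0.48, "x": 0.2, "y": 0, "z": 0.2, "ax": 0, "ay": 0, "az": 0},
  ],
)

```text
clock: 8.33
position: [442.4, 301.6, 17.1]
ee_rot: [0.88, -0.285, 0.361, 0.116]
contact_force: [-15.4, 10.4, 6.2]
gripper_width: 22.2
grasp_force: 8.9
```

```bash
python3 -c "
from h import *
to(-45,0,18,0,45); jar2('top',-42); jar2('side',-42)"
```

```text
t 8.33 bay -86.0 2.5 z 17.1 w 22.212881330910363 F [-15.4  10.4   6.2] j [ 1.06  0.58 -0.9   1.36 -0.79 -1.44]
 rotvec tool [-0.38  0.41  0.16]  shift cm in current axes [2.98 0.27 2.81]  in target axes [2.96 0.25 2.83]
top 484 32.6 jar bay -46.3 -0.8 lid z 165.2
side 298 33.5 jar bay -46.3 -0.1 lid z 165.7
```

Emit:
send_rows(
  targets=[
    {"gripper": 0.48, "x": 0.15, "y": 0.1, "z": 0.15, "ax": 0, "ay": 0, "az": 0},
    {"gripper": 0.48, "x": 0.15, "y": 0.1, "z": 0.15, "ax": 0, "ay": 0, "az": 0},
    {"gripper": 0.48, "x": 0.15, "y": 0, "z": 0.15, "ax": 0, "ay": 0, "az": 0},
    {"gripper": 0.48, "x": 0.15, "y": 0, "z": 0.15, "ax": 0, "ay": 0, "az": 0},
  ],
)

```text
clock: 8.77
position: [447.8, 296.6, 17.1]
ee_rot: [0.881, -0.284, 0.361, 0.114]
contact_force: [-15.1, 11.2, 6.5]
gripper_width: 22.1
grasp_force: 9.3
```

```bash
python3 -c "
from h import *
to(-45,0,18,0,45); im=jar2('top',-38); im2=jar2('side',-38)
cv2.imwrite('pics/e.png',np.hstack([cv2.resize(im[140:260,140:260],(400,400)),cv2.resize(im2[100:240,130:270],(400,400))])[...,::-1])"
```

```text
t 8.77 bay -78.7 1.7 z 17.1 w 22.118224288805308 F [-15.1  11.2   6.5] j [ 1.04  0.57 -0.91  1.39 -0.79 -1.45]
 rotvec tool [-0.54  0.49  0.22]  shift cm in current axes [2.47 0.2  2.3 ]  in target axes [2.45 0.17 2.32]
top 477 32.5 jar bay -38.9 -1.3 lid z 165.1
side 299 33.5 jar bay -39.0 -2.0 lid z 165.7
```

View pics/e.png

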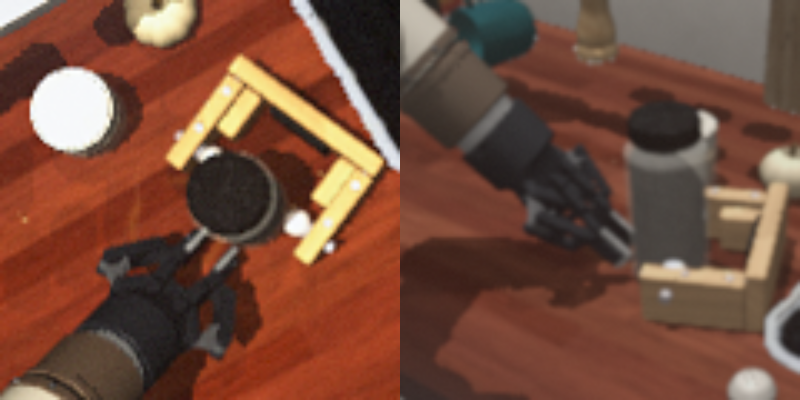

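Emit:
send_rows(
  targets=[
    {"gripper": 0.48, "x": 0.15, "y": 0.1, "z": 0.15, "ax": 0, "ay": 0, "az": 0},
    {"gripper": 0.48, "x": 0.15, "y": 0, "z": 0.15, "ax": 0, "ay": 0, "az": 0},
    {"gripper": 0.48, "x": 0.15, "y": 0, "z": 0.15, "ax": 0, "ay": 0, "az": 0},
    {"gripper": 0.48, "x": 0.15, "y": 0, "z": 0.15, "ax": 0, "ay": 0, "az": 0},
    {"gripper": 0.48, "x": 0.15, "y": 0, "z": 0.15, "ax": 0, "ay": 0, "az": 0},
  ],
)

```text
clock: 9.28
position: [456.0, 289.2, 17.1]
ee_rot: [0.881, -0.284, 0.361, 0.115]
contact_force: [-11.3, 10.7, 5.1]
gripper_width: 22.3
grasp_force: 7.7
```

Emit:
send_rows(
  targets=[
    {"gripper": 0.48, "x": 0.15, "y": 0, "z": 0.15, "ax": 0, "ay": 0, "az": 0},
    {"gripper": 0.48, "x": 0.15, "y": 0, "z": 0.15, "ax": 0, "ay": 0, "az": 0},
    {"gripper": 0.48, "x": 0.15, "y": 0, "z": 0.15, "ax": 0, "ay": 0, "az": 0},
  ],
)

```text
clock: 9.53
position: [461.4, 284.6, 17.2]
ee_rot: [0.88, -0.285, 0.362, 0.115]
contact_force: [-8.3, 9.0, 3.4]
gripper_width: 21.8
grasp_force: 6.2
```

```bash
python3 -c "
from h import *
to(-45,0,18,0,45); jar2('top',-23); jar2('side',-23)"
```

```text
t 9.53 bay -60.5 -0.0 z 17.2 w 21.829311238888902 F [-8.3  9.   3.4] j [ 0.99  0.57 -0.91  1.44 -0.79 -1.45]
 rotvec tool [-0.41  0.38  0.17]  shift cm in current axes [1.17 0.01 1.03]  in target axes [ 1.16 -0.    1.04]
top 476 32.4 jar bay -20.3 -2.1 lid z 165.0
side 304 33.3 jar bay -20.1 -1.7 lid z 165.5
```

Emit:
send_rows(
  targets=[
    {"gripper": 0.48, "x": 0.12, "y": 0, "z": 0.12, "ax": 0, "ay": 0, "az": 0},
    {"gripper": 0.48, "x": 0.12, "y": 0, "z": 0.12, "ax": 0, "ay": 0, "az": 0},
    {"gripper": 0.48, "x": 0.12, "y": 0, "z": 0.12, "ax": 0, "ay": 0, "az": 0},
    {"gripper": 0.48, "x": 0.12, "y": 0, "z": 0.12, "ax": 0, "ay": 0, "az": 0},
    {"gripper": 0.48, "x": 0.12, "y": 0, "z": 0.12, "ax": 0, "ay": 0, "az": 0},
  ],
)

```text
clock: 10.05
position: [468.7, 278.2, 17.2]
ee_rot: [0.88, -0.286, 0.362, 0.117]
contact_force: [-4.2, 6.7, 1.0]
gripper_width: 22.2
grasp_force: 4.2
```

```bash
python3 -c "
from h import *
to(-45,0,18,0,45); jar2('top',-10); jar2('side',-10)"
```

```text
t 10.05 bay -50.9 -0.8 z 17.2 w 22.183702381922725 F [-4.2  6.7  1. ] j [ 0.96  0.57 -0.91  1.47 -0.79 -1.45]
 rotvec tool [-0.27  0.28  0.11]  shift cm in current axes [ 0.48 -0.08  0.36]  in target axes [ 0.48 -0.08  0.36]
top 482 32.6 jar bay -10.7 -2.9 lid z 165.1
side 306 33.6 jar bay -8.7 -2.3 lid z 165.6
```

Emit:
send_rows(
  targets=[
    {"gripper": 0.48, "x": 0.1, "y": -0.1, "z": 0.1, "ax": 0, "ay": 0, "az": 0},
    {"gripper": 0.48, "x": 0.1, "y": -0.1, "z": 0.1, "ax": 0, "ay": 0, "az": 0},
    {"gripper": 0.48, "x": 0.1, "y": 0, "z": 0.1, "ax": 0, "ay": 0, "az": 0},
    {"gripper": 0.48, "x": 0.07, "y": 0, "z": 0.07, "ax": 0, "ay": 0, "az": 0},
  ],
)

```text
clock: 10.48
position: [474.2, 275.4, 17.2]
ee_rot: [0.879, -0.286, 0.362, 0.118]
contact_force: [-4.6, 4.8, 1.4]
gripper_width: 22.1
grasp_force: 3.4
```

```bash
python3 -c "
from h import *
to(-42,0,18,0,45); jar2('top',-4); jar2('side',-4)"
```

```text
t 10.48 bay -44.8 0.1 z 17.2 w 22.121228536821572 F [-4.6  4.8  1.4] j [ 0.95  0.57 -0.91  1.48 -0.79 -1.45]
 rotvec tool [-0.13  0.2   0.07]  shift cm in current axes [0.26 0.01 0.14]  in target axes [0.25 0.01 0.14]
top 487 32.4 jar bay -4.3 -2.7 lid z 165.1
side 303 33.9 jar bay -3.1 -1.5 lid z 165.6
```

Not home yet (about 3–4 mm); proceed in fine steps watching the force.

Emit:
send_rows(
  targets=[
    {"gripper": 0.48, "x": 0.06, "y": 0, "z": 0.06, "ax": 0, "ay": 0, "az": 0},
    {"gripper": 0.48, "x": 0.06, "y": 0, "z": 0.06, "ax": 0, "ay": 0, "az": 0},
    {"gripper": 0.48, "x": 0.05, "y": 0, "z": 0.05, "ax": 0, "ay": 0, "az": 0},
  ],
)

```text
clock: 10.83
position: [476.2, 273.7, 17.2]
ee_rot: [0.879, -0.286, 0.363, 0.118]
contact_force: [-3.4, 4.6, 1.6]
gripper_width: 21.8
grasp_force: 3.1
```

Emit:
send_rows(
  targets=[
    {"gripper": 0.48, "x": 0.04, "y": 0, "z": 0.04, "ax": 0, "ay": 0, "az": 0},
    {"gripper": 0.48, "x": 0.04, "y": 0, "z": 0.04, "ax": 0, "ay": 0, "az": 0},
  ],
)

```text
clock: 11.0
position: [477.1, 273.0, 17.2]
ee_rot: [0.879, -0.287, 0.363, 0.118]
contact_force: [-2.6, 4.6, 1.1]
gripper_width: 22.1
grasp_force: 3.0
```

Emit:
send_rows(
  targets=[
    {"gripper": 0.48, "x": 0.04, "y": 0, "z": 0.04, "ax": 0, "ay": 0, "az": 0},
    {"gripper": 0.48, "x": 0.04, "y": 0, "z": 0.04, "ax": 0, "ay": 0, "az": 0},
    {"gripper": 0.48, "x": 0.04, "y": 0, "z": 0.04, "ax": 0, "ay": 0, "az": 0},
  ],
)

```text
clock: 11.25
position: [478.5, 271.9, 17.2]
ee_rot: [0.879, -0.287, 0.363, 0.118]
contact_force: [-2.6, 4.3, 1.5]
gripper_width: 22.4
grasp_force: 3.0
```

Emit:
send_rows(
  targets=[
    {"gripper": 0.48, "x": 0.04, "y": 0, "z": 0.04, "ax": 0, "ay": 0, "az": 0},
    {"gripper": 0.48, "x": 0.04, "y": 0, "z": 0.04, "ax": 0, "ay": 0, "az": 0},
  ],
)

```text
clock: 11.42
position: [478.9, 271.8, 17.0]
ee_rot: [0.879, -0.286, 0.362, 0.117]
contact_force: [-9.7, 6.9, 4.3]
gripper_width: 22.0
grasp_force: 6.1
```

```bash
python3 -c "
from h import *
to(-42,0,18,0,45); jar2('top',0); jar2('side',0)"
```

```text
t 11.42 bay -38.9 -0.0 z 17.0 w 21.96029362047909 F [-9.7  6.9  4.3] j [ 0.93  0.57 -0.91  1.5  -0.78 -1.45]
 rotvec tool [-0.16  0.24  0.12]  shift cm in current axes [-0.15 -0.   -0.29]  in target axes [-0.15 -0.   -0.29]
top 480 32.3 jar bay 1.1 -2.8 lid z 164.9
side 303 33.2 jar bay 0.8 -3.0 lid z 165.5
```

Emit:
send_rows(
  targets=[
    {"gripper": 0.48, "x": 0.02, "y": 0, "z": 0.02, "ax": 0, "ay": 0, "az": 0},
    {"gripper": 0.48, "x": 0, "y": 0, "z": 0, "ax": 0, "ay": 0, "az": 0},
  ],
)

```text
clock: 11.68
position: [478.9, 271.8, 17.1]
ee_rot: [0.879, -0.286, 0.362, 0.117]
contact_force: [-8.4, 6.8, 4.1]
gripper_width: 22.1
grasp_force: 5.6
```

Emit:
send_rows(
  targets=[
    {"gripper": 0.48, "x": 0.03, "y": 0, "z": 0.03, "ax": 0, "ay": 0, "az": 0},
    {"gripper": 0.48, "x": 0.02, "y": 0, "z": 0.02, "ax": 0, "ay": 0, "az": 0},
  ],
)

```text
clock: 11.85
position: [479.1, 271.7, 17.0]
ee_rot: [0.88, -0.285, 0.362, 0.117]
contact_force: [-12.8, 7.2, 6.2]
gripper_width: 22.0
grasp_force: 7.7
```

Emit:
send_rows(
  targets=[
    {"gripper": 0.48, "x": 0.02, "y": 0, "z": 0.02, "ax": 0, "ay": 0, "az": 0},
    {"gripper": 0.48, "x": 0, "y": 0, "z": 0, "ax": 0, "ay": 0, "az": 0},
    {"gripper": 0.48, "x": 0, "y": 0, "z": 0, "ax": 0, "ay": 0, "az": 0},
    {"gripper": 0.48, "x": 0, "y": 0, "z": 0, "ax": 0, "ay": 0, "az": 0},
  ],
)

```text
clock: 12.18
position: [479.1, 271.7, 17.0]
ee_rot: [0.88, -0.285, 0.362, 0.117]
contact_force: [-12.0, 6.5, 6.4]
gripper_width: 22.4
grasp_force: 7.6
```

Emit:
send_rows(
  targets=[
    {"gripper": 0.48, "x": 0.03, "y": 0, "z": 0.03, "ax": 0, "ay": 0, "az": 0},
    {"gripper": 0.48, "x": 0, "y": 0, "z": 0, "ax": 0, "ay": 0, "az": 0},
    {"gripper": 0.48, "x": 0, "y": 0, "z": 0, "ax": 0, "ay": 0, "az": 0},
    {"gripper": 0.48, "x": 0, "y": 0, "z": 0, "ax": 0, "ay": 0, "az": 0},
    {"gripper": 0.48, "x": 0, "y": 0, "z": 0, "ax": 0, "ay": 0, "az": 0},
  ],
)

```text
clock: 12.6
position: [479.2, 271.7, 17.0]
ee_rot: [0.88, -0.285, 0.362, 0.117]
contact_force: [-15.1, 8.1, 7.2]
gripper_width: 22.2
grasp_force: 8.5
```

Emit:
send_rows(
  targets=[
    {"gripper": 0.48, "x": -0.1, "y": 0, "z": -0.1, "ax": 0, "ay": 0, "az": 0},
    {"gripper": 0.48, "x": -0.3, "y": 0, "z": -0.3, "ax": 0, "ay": 0, "az": 0},
    {"gripper": 0.48, "x": -0.8, "y": 0, "z": -0.8, "ax": 0, "ay": 0, "az": 0},
    {"gripper": 0.48, "x": -1.2, "y": 0, "z": -1.2, "ax": 0, "ay": 0, "az": 0},
    {"gripper": 0.48, "x": -1.5, "y": 0, "z": -1.5, "ax": 0, "ay": 0, "az": 0},
  ],
)

```text
clock: 13.02
position: [436.4, 299.1, 17.3]
ee_rot: [0.877, -0.289, 0.363, 0.121]
contact_force: [0.4, 0.6, 1.3]
gripper_width: 22.2
grasp_force: 0.0
```

Emit:
send_rows(
  targets=[
    {"gripper": 0.48, "x": -1.5, "y": 0, "z": -1.8, "ax": 0, "ay": 0, "az": 0},
    {"gripper": 0.48, "x": -1.2, "y": 0, "z": -2.0, "ax": 0, "ay": 0, "az": 0},
    {"gripper": 0.48, "x": 0, "y": 0, "z": 0, "ax": 0, "ay": 0, "az": 0},
    {"gripper": 0.48, "x": 0, "y": 0, "z": 0, "ax": 0, "ay": 0, "az": 0},
  ],
)

```text
clock: 13.35
position: [398.8, 328.8, 25.2]
ee_rot: [0.878, -0.287, 0.363, 0.119]
contact_force: [-0.6, -1.1, 0.2]
gripper_width: 22.4
grasp_force: 0.0
```

```bash
python3 -c "
from h import *
to(-42,0,18,0,45); im=jar2('top',0); im2=jar2('side',0)
cv2.imwrite('pics/f.png',np.hstack([cv2.resize(im[130:270,130:270],(400,400)),cv2.resize(im2[100:260,130:290],(400,400))])[...,::-1])"
```

```text
t 13.35 bay -137.2 -1.3 z 25.2 w 22.39312167719513 F [-0.6 -1.1  0.2] j [ 1.23  0.57 -0.87  1.17 -0.83 -1.41]
 rotvec tool [0.03 0.04 0.05]  shift cm in current axes [ 6.23 -0.13  7.24]  in target axes [ 6.22 -0.13  7.25]
top 477 32.1 jar bay 1.1 -3.1 lid z 164.9
side 302 33.9 jar bay 0.9 -1.9 lid z 165.5
```

View pics/f.png

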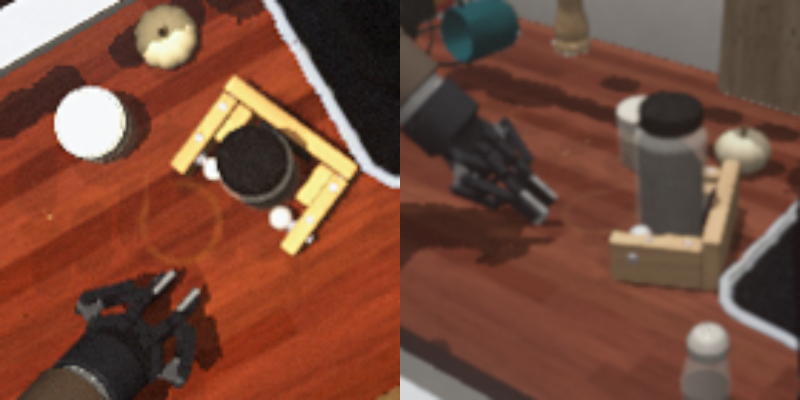

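The jar stands upright in the bay behind the balls (lid about (255,160) in the top view) and sits at the stop. The gripper is clear and nothing else has moved.

```bash
python3 -c "
from bench import arm
print(arm.job_done())"
```

```text
the job is handed in; nothing more can be done
None
```

The jar is upright in the bay, past both balls and against the rubber stop; I held about 17 N at the fingers, let go with the arm clear, saw no other object moved, and handed the job in at about 13.5 s.

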